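# Snap the egg basket's latching hook onto the drain bar

### The arm

A 6-joint arm with a two-finger parallel gripper is mounted at the origin on a cart in front of the work surface, level with it; the furniture and walls round the work are solid. World frame = base frame: x ahead of the robot, y to its left, z up, the work surface at z = 0. Lengths are in m, angles in rad, forces in N, time in s.
With the tool pointing down it reaches from about 0.3 to 0.875 m from the base axis. Payload 6.4 kg.
Tool frame: the origin (TCP) lies midway between the tips of the shut fingers; the grasp point (between the pads) lies 19 mm behind it (grasp_offset is the distance from the TCP to the grasp point, in m); z points along the fingers, y is the line along which they close (so a half turn about z gives the same grasp; the last joint's range is limited). The gripper opens to 85 mm and grips with 20 to 120 N. Pads are 22 mm wide; open, the fingers measure 114 mm over their backs; the gripper's body (76 mm by 85 mm) begins 54 mm behind the grasp point. The pads swing forward as they close: fully open they stand 13 mm farther back than shut.
Start: joints at [-1.52, 0.181, 1.607, -0, 1.354, -0.206], TCP at [0.146, -0.556, 0.231] pointing down, gripper open.
Joint ranges: [-2.99, 2.99], [-0.89, 2.07], [0.3, 2.58], [-1.14, 4.28], [0, 2.63], [-3.12, 3.12]. Speed limits (rad/s): [2.57, 2.57, 3.01, 3.14, 3.14, 3.14].

### API

Orientations are given as a unit quaternion [w, x, y, z].
In Python, from bench import * gives the robot as it stands. The module is installed in compiled form; this text tells all that it offers.
- The arm moves only by the tool servo_tool, never from a script. Its argument "commands" is text: rows parted by semicolons, each of 7 numbers parted by spaces: the turn, a rotation vector about the tool's x, y, z in rad, then the shift along the tool's x, y, z in mm, then the opening, from 0 (shut) to 1 (fully open). In form: wx wy wz dx dy dz claw; .... A call has 1 to 5 rows; each row shifts and turns the commanded pose from where the row before left it, along the tool's axes as they then stand; what a row does not reach is not made up. A row lasts 1/8 s, in which the tool goes at most 62.5 mm and 10.7 degrees, less where a joint would pass 70% of its speed; a pose out of reach is approached as far as the arm can. A call with a gripper value outside its range is refused whole. The fingers move at their own pace and stop on an object; the grip force is fixed at half the most. Time passes only in rows, so rows that do not move let the fingers close. It gives the time, the measured TCP pose, the force, the opening and the grip force at its end, in the units of the state.
- get_obs(): the state, without advancing time (a new reading comes with each control period).
- camera(name): name is "side" or "top" or "wrist"; returns the picture (420x560x3 uint8, blue, green, red); there is no depth.
- calibration(name): a dict with "fx", "fy", "cx", "cy" (pixels), "R" (3x3) and "t" (3): a world point X has camera coordinates R X + t. Camera axes: x right, y down, z forward; pixel columns grow to the right and rows downward; lengths in m; the calibration is good to about 2 mm. A picture is of the moment at which its call begins: read the wrist's pose just before it. calibration takes no time and is no camera call; for the wrist camera it gives the pose at the moment of the call.
- hand_in(): hands the job in; it is judged then, once.
The state is a dict: "time_s": time; "q": joint angles; "dq": joint speeds; "joint_efforts": joint torques, N m; "eef_pos": TCP position; "eef_rot": TCP orientation; "wrist_force": force on the tool from outside, world axes, zero at the start; "torque": the same for the moment, N m; "opening": opening from 0.0 (shut) to 1.0 (fully open); "grasp_force": force on a finger pad.
Only numpy, scipy, OpenCV 4.12 (cv2) and the standard library are available. Lean on these libraries where they do the work, as an engineer would, in place of code of your own. Each camera call takes 0.05 s, during which the arm holds its last target. There are 200 camera calls.

### The job

The boiled eggs have cooled in the blue basin. Lift their wire basket out by the wooden grip, bring its hook over the upper bar of the drain stand with the basket hanging on the side of the drip tray, and press it straight down, gently, until the bar has pushed past the sprung brass latch and the latch has flipped shut beneath it; then let go, so that the basket hangs upright from the bar. The bar's height is set by hand, so feel for it and stop pressing as soon as the hook is home; keep the basket upright and do not disturb the other things on the stove.

Things in the scene. Friction and masses are not known exactly. Their poses are not given: they have to be found in the camera images.
- egg_basket: round wire egg basket, 92 mm across, 50 mm high, three eggs, 0.25 to 0.4 kg; origin at the centre of its underside, z up. A dark steel strap rises up its +x side (rear face x = 50 mm) to a hook that opens downward, its nose on the far side of the mouth (larger x). Starts upright on the basin's floor, +x turned away from the robot to within 0.4 rad
- basket_grip (a point): middle of the dark wooden grip above the hook, at (56, 0, 168) mm in the basket's frame, axes as the basket's. The grip is 12 mm thick along x, 24 mm wide along y and spans z = 133 to 189 mm: take it from above across its 12 mm
- hook_mouth (a point): middle of the hook's mouth, just below the latch, at (63, 0, 90) mm in the basket's frame, axes as the basket's; aim the bar here. 14 mm wide along x between a ramped lug on the strap (x = 55 mm) and the nose (x = 69 mm); below z = 99 mm the nose flares away to its tip at x = 88 mm, z = 80 mm, the hook's lowest point. The hook is 16 mm wide along y
- hook_seat (a point): where the middle of the bar lies when the hook is home, at (62, 0, 115.5) mm in the basket's frame, axes as the basket's; the crown's underside, 5 mm above, stops on the bar
- latch (a joint): sprung brass latch across the hook's mouth, hinged at (52.5, 0, 96) mm in the basket's frame, 14 mm long. 0 shut (level); the bar lifts it inward, up to 1.5 rad, against 4 to 12 N. It snaps shut beneath the bar once the bar's middle is 14 to 18 mm above the hinge; the hook is home 2 to 6 mm later
- drain_stand: fixed steel drain stand: drip tray 150 x 176 mm, 12 mm high, origin at the centre of its underside, z up; posts 205 mm high at x = 45, y = -75 and 75 mm. The basket hangs over the tray with its +x along the stand's +x, strap before the bar, hook's nose behind it. A fixed 10 mm rail at x = 41, z = 75 mm stops the strap below. Press on it with 30 N at most
- bar_mid (a point): nominal middle of the upper bar, at (45, 0, 158) mm in the stand's frame, axes as the stand's. The bar is 10 mm thick, sleeved in dark silicone, and runs along y between the posts. Its clamps are set by hand: its true middle lies up to 10 mm higher or lower than this point, which no reading tells, so feel for it
- basin: fixed round blue enamel basin, 218 mm across the rim, 85 mm high, floor 3 mm thick and 125 mm across; origin at the centre of its underside. The egg basket starts in it. (The tall stove pipe behind the work reaches forward to x = 0.65 m at y = 0 to 0.2 m: keep the hand and arm off it)
- jar: glass jar with metal lid, 68 mm across, 148 mm high, to be left alone; origin at the centre of its underside
- tin: round red-brown tin with a pale lid, 64 mm across, 105 mm high, to be left alone; origin at the centre of its underside
- cup: tin cup with a handle, 68 x 88 mm, 62 mm high, to be left alone; origin at the centre of its underside
- spice: small spice tin, 49 mm across, 72 mm high, to be left alone; origin at the centre of its underside

How it is judged:
On the way:
1. the basket is lifted out of the basin (z of egg_basket in the frame of basin above 0.07 m), for 0.1 s.
At the end, for the whole second after the job is handed in: the basket hangs at rest and upright (within 0.26 rad) from the upper bar, borne by the stand: the bar in the hook's seat (within 15 mm across, 55 mm of the stand's middle along it, hook_seat 142 to 172 mm high) and the latch shut beneath it (under 0.2 rad) (value of joint latch below 0.2 rad and x of hook_seat in the frame of drain_stand between 0.03 and 0.06 m and y of hook_seat in the frame of drain_stand between -0.055 and 0.055 m and z of hook_seat in the frame of drain_stand between 0.142 and 0.172 m and contact force between egg_basket and drain_stand above 1 N and angle between egg_basket's own z axis and vertical below 0.26 rad and linear speed of egg_basket below 0.03 m/s and angular speed of egg_basket below 0.3 rad/s); the robot touches nothing.
It fails at once if the basket is pressed or knocked against the drain stand with more than 30 N (contact force between egg_basket and drain_stand above 30 N).
It fails at once if the basket is tipped by more than 0.6 rad (angle between egg_basket's own z axis and vertical above 0.6 rad).
It fails at once if the jar, tin, cup or spice tin is moved by more than 30 mm (distance of any of jar, tin, cup, spice from where it was at the start of the episode above 0.03 m).
It also fails if it takes over 56 s, if anything falls off the work surface, if the arm or the gripper's body presses on something with over 40 N, if the wrist force passes 120 N, or if a joint passes its speed limit or range.

## Working session

There is one attempt and no reset: what is moved stays moved. The work goes in short steps, Python scripts to look and compute and a tool call to move; the robot and the scene stay as the last step left them, time stands still between calls to the robot, and variables do not carry over. Pictures are saved under pics/ and viewed, at most 10 in all, crops included, and the job is handed in when it is done.

Besides the shell and the picture viewer there is one more tool, called after "Emit:" as name(argument=value, ...) on one line, values as JSON. servo_tool: Moves the arm, as the interface text tells. Its arguments: {"type":"object","properties":{"commands":{"type":"string"}},"required":["commands"]}

```bash
mkdir -p pics; python3 - <<'E'
from bench import *
import cv2,numpy as np
for n in ("side","top"):
    cv2.imwrite(f"pics/{n}0.png",camera(n)); c=calibration(n)
    print(n,c["fx"],c["cx"],c["cy"],np.round(c["R"],3).tolist(),np.round(c["t"],3).tolist())
o=get_obs();print(o["time_s"],o["eef_pos"],o["eef_rot"],o["wrist_force"])
E
```

```text
side 495.12777126185966 276.49307964262914 208.6905428051174 [[-0.999, 0.049, 0.024], [-0.003, 0.406, -0.914], [-0.054, -0.913, -0.405]] [0.579, 0.1, 1.345]
top 425.18571497559486 285.44466610174896 207.76819743243115 [[-0.104, -0.995, -0.003], [-0.969, 0.102, -0.226], [0.225, -0.02, -0.974]] [0.064, 0.589, 0.86]
0.1 [ 0.14604641 -0.55561058  0.23043799] [-8.33420222e-04  9.91766937e-01  1.28053286e-01  5.91553384e-05] [-0.01598224  0.24748535 -0.0135533 ]
```

View pics/top0.png

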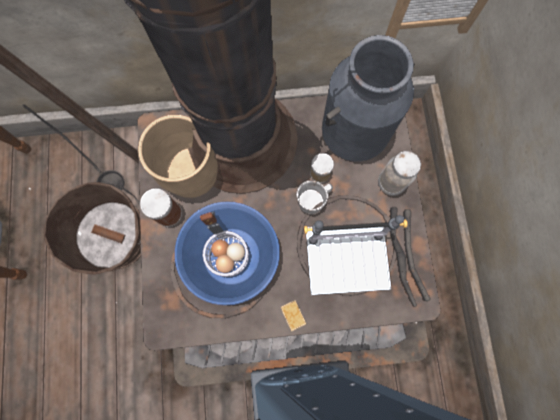

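View pics/side0.png

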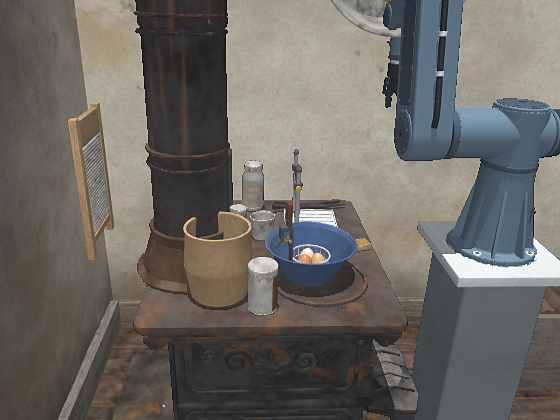

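The top view shows the basin at about (228,253), the grip top near (208,217), and the stand tray at about (348,265). The side view shows the grip at about (290,205). I'll enlarge both.

```bash
python3 - <<'E'
import cv2,numpy as np
t=cv2.imread("pics/top0.png");s=cv2.imread("pics/side0.png")
a=cv2.resize(t[190:310,170:290],None,fx=4.5,fy=4.5,interpolation=2)[:, :]
cv2.imwrite("pics/c1.png",cv2.resize(t[185:310,170:430],None,fx=3,fy=3,interpolation=2))
cv2.imwrite("pics/c2.png",cv2.resize(s[140:290,225:375],None,fx=4,fy=4,interpolation=2))
E
```

```text
(no output)
```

View pics/c1.png

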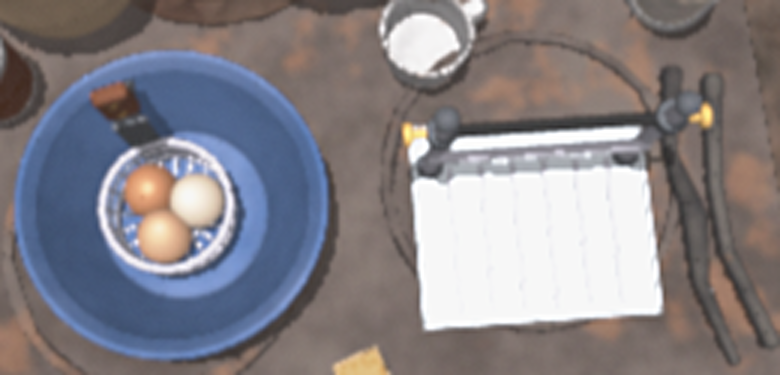

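View pics/c2.png

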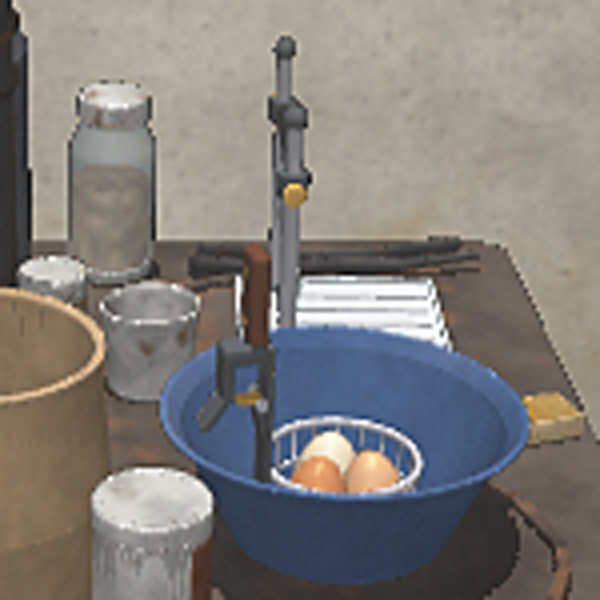

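```bash
cat > h.py <<'E'
from bench import *
import cv2,numpy as np
from scipy.optimize import least_squares
from scipy.spatial.transform import Rotation as Ro
def proj(c,X):
    p=np.array(c["R"])@X+np.array(c["t"]).ravel(); return np.array([c["fx"]*p[0]/p[2]+c["cx"],c["fy"]*p[1]/p[2]+c["cy"]])
def fit(obs,z0,g):
    def r(p):
        R=Ro.from_euler('z',p[2]).as_matrix(); return np.concatenate([proj(c,R@np.array(X)/1e3+[p[0],p[1],z0])-uv for c,X,uv in obs])
    s=least_squares(r,g,loss='soft_l1'); return s.x,np.round(s.fun.reshape(-1,2),1).tolist()
E
python3 - <<'E'
from h import *
T=calibration("top");S=calibration("side")
a=lambda u,v:np.array([u/3+170,v/3+185]); b=lambda u,v:np.array([u/4+225,v/4+140])
p,r=fit([(T,(0,0,50),a(168,207)),(T,(56,0,189),a(112,91)),(S,(56,0,189),b(257,248)),(S,(0,0,50),b(347,457)),(S,(88,0,80),b(208,420))],.003,[.45,.1,0]);print("basket",p,r)
R=Ro.from_euler('z',p[2]).as_matrix();print("grip",R@[.056,0,.168]+[p[0],p[1],.003])
p,r=fit([(T,(-75,88,12),a(425,328)),(T,(-75,-88,12),a(662,312)),(T,(45,75,205),a(446,116)),(T,(45,-75,205),a(688,102)),(S,(45,75,205),b(291,112)),(S,(45,-75,205),b(285,45))],0,[.45,-.2,0]);print("stand",p,r)
R=Ro.from_euler('z',p[2]).as_matrix();print("bar",R@[.045,0,.158]+[p[0],p[1],0])
for z,uv,n in((.085,a(172,205),"basin"),(.062,a(425,45),"cup"),(.072,(321,163),"spice"),(.148,(406,160),"jar"),(.105,(157,203),"tin")):
    s=least_squares(lambda q:proj(T,np.array([q[0],q[1],z]))-uv,[.5,0]);print(n,s.x)
E
```

```text
basket [0.50722395 0.14090195 0.18268354] [[-0.3, 0.1], [0.4, 1.2], [0.6, -0.6], [-1.0, -0.2], [-2.3, 1.1]]
grip [0.56229209 0.15107542 0.171     ]
stand [ 0.4763668  -0.12565786 -0.03711301] [[-0.7, -0.2], [-0.5, -0.3], [-0.1, 0.3], [0.7, -0.4], [1.2, -2.0], [-0.0, -2.3]]
bar [ 0.52133581 -0.12732756  0.158     ]
basin [0.50420114 0.13312155]
cup [ 0.60536427 -0.05746378]
spice [ 0.68500335 -0.08724506]
jar [ 0.64769817 -0.25111376]
tin [0.62244841 0.2696604 ]
```

```bash
cat >> h.py <<'E'
def plan(pos,yaw,n,claw):  # tool down, tool y axis along yaw
    o=get_obs();w,x,y,z=o["eef_rot"];R=Ro.from_quat([x,y,z,w]);p=np.array(o["eef_pos"])
    tx=np.array([-np.sin(yaw),np.cos(yaw),0]) ; ty=np.array([np.cos(yaw),np.sin(yaw),0])
    if np.dot(np.cross(tx,ty),[0,0,-1])<0: tx=-tx
    G=Ro.from_matrix(np.array([tx,ty,[0,0,-1]]).T); rv=(R.inv()*G).as_rotvec()
    st=Ro.from_rotvec(rv/n);d=(np.array(pos)-p)/n*1e3
    for i in range(n):
        print(*np.round(rv/n,3),*np.round(R.inv().apply(d),1),claw,end=";\n"if i%5==4 else"; "); R=R*st
E
python3 - <<'E'
from h import *
plan([.560,.151,.265],.18,15,1)
E
```

```text
-0.0 -0.0 -0.1 38.7 -38.6 -2.2 1; -0.0 -0.0 -0.1 42.3 -34.5 -2.2 1; -0.0 -0.0 -0.1 45.5 -30.1 -2.2 1; -0.0 -0.0 -0.1 48.3 -25.5 -2.2 1; -0.0 -0.0 -0.1 50.6 -20.5 -2.3 1;
-0.0 -0.0 -0.1 52.4 -15.4 -2.3 1; -0.0 -0.0 -0.1 53.7 -10.1 -2.3 1; -0.0 -0.0 -0.1 54.4 -4.7 -2.3 1; -0.0 -0.0 -0.1 54.6 0.7 -2.3 1; -0.0 -0.0 -0.1 54.3 6.1 -2.3 1;
-0.0 -0.0 -0.1 53.4 11.5 -2.3 1; -0.0 -0.0 -0.1 52.0 16.7 -2.3 1; -0.0 -0.0 -0.1 50.0 21.8 -2.3 1; -0.0 -0.0 -0.1 47.6 26.7 -2.3 1; -0.0 -0.0 -0.1 44.7 31.3 -2.3 1;
```

Emit:
servo_tool(commands="0 0 -0.1 39 -39 -3 1; 0 0 -0.1 42 -34 -3 1; 0 0 -0.1 45 -30 -3 1; 0 0 -0.1 48 -25 -2 1; 0 0 -0.1 51 -20 -2 1")

```text
time_s: 0.72
eef_pos: [0.2847, -0.3199, 0.2441]
eef_rot: [-0.0, 0.929, 0.371, 0.0]
wrist_force: [0.9, 0.1, 0.3]
opening: 1.004
grasp_force: 0.0
```

Emit:
servo_tool(commands="0 0 -0.1 52 -15 -2 1; 0 0 -0.1 54 -10 -2 1; 0 0 -0.1 54 -5 -2 1; 0 0 -0.1 55 1 -2 1; 0 0 -0.1 54 6 -2 1")

```text
time_s: 1.35
eef_pos: [0.4222, -0.0845, 0.2543]
eef_rot: [0.0, 0.808, 0.589, 0.0]
wrist_force: [0.9, -0.7, -0.7]
opening: 1.0
grasp_force: 0.0
```

Emit:
servo_tool(commands="0 0 -0.1 53 11 -2 1; 0 0 -0.1 52 17 -2 1; 0 0 -0.1 50 22 -2 1; 0 0 -0.1 47 27 -2 1; 0 0 -0.1 30 20 -2 1")

```text
time_s: 1.98
eef_pos: [0.5492, 0.1356, 0.2637]
eef_rot: [-0.0, 0.636, 0.771, -0.0]
wrist_force: [1.0, -0.2, 0.9]
opening: 1.005
grasp_force: 0.0
```

```bash
python3 - <<'E'
from h import *
o=get_obs();print(o["time_s"],o["eef_pos"],o["q"],o["dq"])
c=calibration("wrist");I=camera("wrist");cv2.imwrite("pics/w1.png",I)
np.savez("w1.npz",**{k:np.array(v) for k,v in c.items()})
R=Ro.from_euler('z',.1827).as_matrix()
for X in((56,0,189),(50,-12,189),(62,12,189),(0,0,50)):print(X,proj(c,R@np.array(X)/1e3+[.5072,.1409,.003]))
E
```

```text
1.975 [0.5491807  0.13561293 0.26373976] [ 3.22197657e-02  1.34491957e-01  1.59352616e+00  1.62329289e-04
  1.41438856e+00 -1.58702334e-01] [ 0.44827552  0.40898814 -0.47843758 -0.00901798  0.07717184 -0.34164955]
(56, 0, 189) [309.57778611 198.35397568]
(50, -12, 189) [299.11066641 217.24789878]
(62, 12, 189) [320.38793935 178.84085172]
(0, 0, 50) [240.65921324 155.82668545]
```

View pics/w1.png

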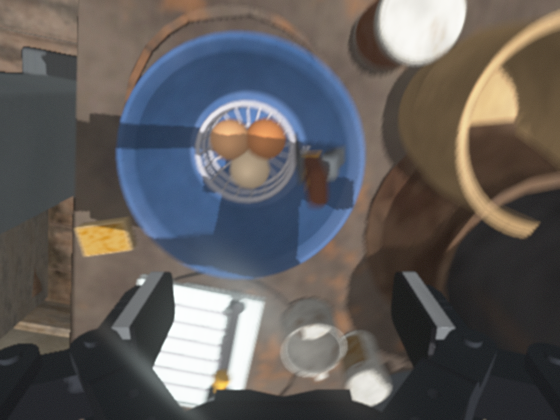

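The still-moving wrist view shows the grip at about (316,190) and the rim centre at about (250,152), a few pixels from prediction. I'll centre the tool, let it settle and look again.

```bash
python3 - <<'E'
from h import *
plan([.563,.151,.235],.18,2,1)
E
```

```text
0.001 -0.001 0.008 4.9 7.4 14.5 1; 0.001 -0.001 0.008 5.0 7.4 14.5 1;
```

Emit:
servo_tool(commands="0 0 0 5 7 14 1; 0 0 0 0 0 14 1; 0 0 0 0 0 0 1")

```text
time_s: 2.4
eef_pos: [0.5531, 0.1386, 0.2338]
eef_rot: [-0.002, 0.639, 0.769, -0.002]
wrist_force: [0.2, -0.1, -0.1]
opening: 0.996
grasp_force: 0.0
```

```bash
python3 - <<'E'
from h import *
o=get_obs();print(o["time_s"],o["eef_pos"],o["eef_rot"],np.abs(o["dq"]).max())
c=calibration("wrist");I=camera("wrist");cv2.imwrite("pics/w2.png",I)
np.savez("w2.npz",**{k:np.array(v) for k,v in c.items()})
R=Ro.from_euler('z',.1827).as_matrix()
for X in((56,0,189),(50,-12,189),(62,12,189),(0,0,50)):print(X,proj(c,R@np.array(X)/1e3+[.5072,.1409,.003]))
cv2.imwrite("pics/w2c.png",cv2.resize(I[60:260,160:420],None,fx=3,fy=3,interpolation=2))
E
```

```text
2.4 [0.55305618 0.13858055 0.23378642] [-0.00162548  0.63902774  0.76918031 -0.00159978] 0.03115319378459814
(56, 0, 189) [305.20852204 218.77449723]
(50, -12, 189) [293.49717869 240.00278473]
(62, 12, 189) [317.36346799 196.74212407]
(0, 0, 50) [232.82604074 164.76903544]
```

View pics/w2c.png

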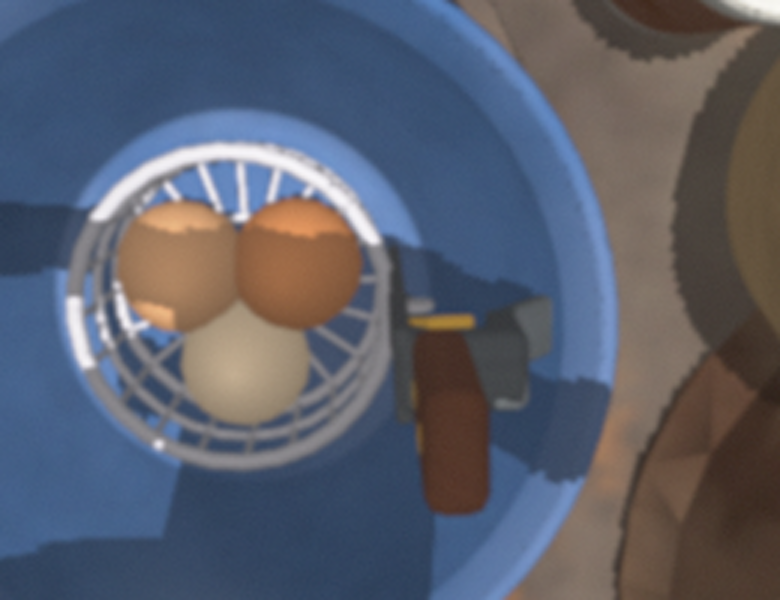

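The grip's top end shows at crop u 427–490, bottom edge v≈513, and the rim centre at about (230,306). The nose tip is near (540,322), and the grip looks square to the tool.

```bash
python3 - <<'E'
from h import *
T=calibration("top");S=calibration("side");W=dict(np.load("w2.npz"))
a=lambda u,v:np.array([u/3+170,v/3+185]); b=lambda u,v:np.array([u/4+225,v/4+140]);w=lambda u,v:np.array([u/3+160,v/3+60])
wo=[(W,(56,-12,189),w(458,513)),(W,(0,0,50),w(230,306)),(W,(88,0,80),w(543,322))]
so=[(T,(0,0,50),a(168,207)),(T,(56,0,189),a(112,91)),(S,(56,0,189),b(257,248)),(S,(0,0,50),b(347,457))]
for ob in(wo,wo+so):
    p,r=fit(ob,.003,[.5,.14,.18]);print(p,r);R=Ro.from_euler('z',p[2]).as_matrix();print("grip",R@[.056,0,.168]+[p[0],p[1],.003])
plan([.566,.152,.235],p[2],1,1)
E
```

```text
[0.5100606  0.14423557 0.21223725] [[-0.6, 1.3], [-0.1, -0.3], [1.6, -1.4]]
grip [0.56480408 0.15603183 0.171     ]
[0.5098439  0.14381521 0.21224708] [[-1.2, 2.0], [-0.4, 0.1], [1.2, -0.9], [-1.8, -0.9], [-2.1, 0.3], [-0.3, 0.2], [-2.0, 0.4]]
grip [0.56458726 0.155612   0.171     ]
-0.003 -0.0 -0.028 10.9 14.5 -0.0 1;
```

Emit:
servo_tool(commands="0 0 -0.028 14 14 0 1; 0 0 0 0 0 20 1; 0 0 0 0 0 30 1; 0 0 0 0 0 30 1; 0 0 0 0 0 0 1")

```text
time_s: 3.08
eef_pos: [0.5641, 0.1551, 0.1543]
eef_rot: [-0.002, 0.628, 0.778, -0.002]
wrist_force: [-0.3, -0.2, 0.6]
opening: 0.997
grasp_force: 0.0
```

Emit:
servo_tool(commands="0 0 0 0 0 0 0.5; 0 0 0 0 0 0 0.3; 0 0 0 0 0 0 0; 0 0 0 0 0 0 0; 0 0 0 0 0 0 0")

```text
time_s: 3.7
eef_pos: [0.5662, 0.156, 0.1571]
eef_rot: [0.0, 0.627, 0.779, 0.0]
wrist_force: [-1.1, -0.3, 5.5]
opening: 0.133
grasp_force: 59.3
```

Emit:
servo_tool(commands="0 0 0 0 0 -8 0; 0 0 0 0 0 -20 0; 0 0 0 0 0 -35 0; 0 0 0 0 0 -40 0; 0 0 0 0 0 -40 0")

```text
time_s: 4.32
eef_pos: [0.5653, 0.1559, 0.2998]
eef_rot: [-0.001, 0.628, 0.779, -0.0]
wrist_force: [0.8, -0.9, -4.6]
opening: 0.13
grasp_force: 58.7
```

Emit:
servo_tool(commands="0 0 0 0 0 -20 0; 0 0 0 0 0 -8 0; 0 0 0 0 0 0 0; 0 0 0 0 0 0 0")

```text
time_s: 4.82
eef_pos: [0.5652, 0.1559, 0.3255]
eef_rot: [-0.001, 0.628, 0.779, -0.001]
wrist_force: [-0.4, -0.9, -3.7]
opening: 0.129
grasp_force: 58.7
```

```bash
python3 - <<'E'
from h import *
o=get_obs();print(o["time_s"],o["torque"])
plan([.49,0.0,.325],-.037,8,0)
E
```

```text
4.825 [-0.0245176  -0.13839906 -0.08514715]
-0.0 -0.0 0.031 -17.0 -13.3 0.1 0; -0.0 -0.0 0.031 -17.5 -12.8 0.1 0; -0.0 -0.0 0.031 -17.8 -12.2 0.1 0; -0.0 -0.0 0.031 -18.2 -11.7 0.1 0; -0.0 -0.0 0.031 -18.6 -11.1 0.1 0;
-0.0 -0.0 0.031 -18.9 -10.5 0.1 0; -0.0 -0.0 0.031 -19.2 -9.9 0.1 0; -0.0 -0.0 0.031 -19.5 -9.3 0.1 0;
```

```bash
python3 - <<'E'
from h import *
plan([.5143,-.127,.325],-.037,10,0)
E
```

```text
-0.0 -0.0 0.025 -26.6 -11.0 0.1 0; -0.0 -0.0 0.025 -26.8 -10.3 0.1 0; -0.0 -0.0 0.025 -27.1 -9.6 0.1 0; -0.0 -0.0 0.025 -27.3 -8.9 0.1 0; -0.0 -0.0 0.025 -27.5 -8.3 0.1 0;
-0.0 -0.0 0.025 -27.7 -7.6 0.1 0; -0.0 -0.0 0.025 -27.9 -6.9 0.1 0; -0.0 -0.0 0.025 -28.1 -6.2 0.1 0; -0.0 -0.0 0.025 -28.2 -5.5 0.1 0; -0.0 -0.0 0.025 -28.3 -4.8 0.1 0;
```

Emit:
servo_tool(commands="0 0 0.013 -14 -6 0 0; 0 0 0.025 -27 -11 0 0; 0 0 0.025 -27 -10 0 0; 0 0 0.025 -27 -9 0 0; 0 0 0.025 -27 -8 0 0")

```text
time_s: 5.45
eef_pos: [0.5423, 0.0264, 0.3267]
eef_rot: [-0.0, 0.671, 0.741, -0.0]
wrist_force: [0.7, 0.4, -4.0]
opening: 0.13
grasp_force: 58.7
```

Emit:
servo_tool(commands="0 0 0.025 -28 -8 0 0; 0 0 0.025 -28 -7 0 0; 0 0 0.025 -28 -7 0 0; 0 0 0.025 -28 -6 0 0; 0 0 0.025 -28 -5 0 0")

```text
time_s: 6.08
eef_pos: [0.5163, -0.115, 0.3267]
eef_rot: [-0.0, 0.716, 0.698, -0.0]
wrist_force: [0.2, -0.3, -3.6]
opening: 0.128
grasp_force: 58.5
```

Emit:
servo_tool(commands="0 0 0.013 -14 -3 0 0; 0 0 0 0 0 0 0; 0 0 0 0 0 0 0; 0 0 0 0 0 0 0")

```text
time_s: 6.58
eef_pos: [0.5141, -0.1265, 0.3273]
eef_rot: [-0.0, 0.72, 0.694, 0.0]
wrist_force: [-0.4, -0.1, -4.1]
opening: 0.134
grasp_force: 58.5
```

```bash
python3 - <<'E'
from h import *
o=get_obs();print(o["time_s"],o["eef_pos"],o["eef_rot"])
plan([.5143,-.127,.29],-.037,2,0)
I=camera("side");cv2.imwrite("pics/s2.png",I)
c=calibration("wrist");W=camera("wrist");cv2.imwrite("pics/w3.png",W)
np.savez("w3.npz",**{k:np.array(v) for k,v in c.items()})
a=cv2.resize(I[90:240,225:355],None,fx=4,fy=4,interpolation=2)
cv2.imwrite("pics/s2c.png",a)
E
```

```text
6.575 [ 0.51409152 -0.12648058  0.32727637] [-8.19358096e-05  7.19581153e-01  6.94408342e-01  1.13760544e-04]
0.0 -0.0 0.001 -0.3 0.1 18.6 0; 0.0 -0.0 0.001 -0.3 0.1 18.6 0;
```

View pics/s2c.png

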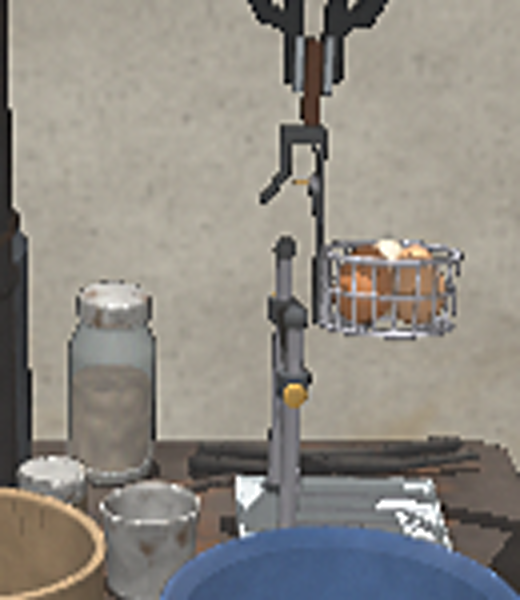

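The basket hangs upright above the bar. The nose tip is at about crop (264,200), the grip at u≈313, and the post tops at (286,245) far and (292,312) near. Next I'll compare these with the model.

```bash
python3 - <<'E'
from h import *
S=calibration("side");f=lambda X:np.round((proj(S,X)-[225,90])*4,0)
B=lambda X:Ro.from_euler('z',-.037).as_matrix()@(np.array(X)/1e3-[.056,0,0])+[.5141,-.1265,.173]
D=lambda X:Ro.from_euler('z',-.037).as_matrix()@(np.array(X)/1e3)+[.4764,-.1257,0]
for X in((56,0,160),(88,0,80),(69,0,99),(50,0,30),(50,0,0),(0,0,0),(63,0,90)):print("b",X,f(B(X)))
for X in((45,75,205),(45,-75,205),(45,75,158),(45,-75,158),(45,0,158),(45,75,12),(45,-75,12)):print("s",X,f(D(X)))
W=cv2.imread("pics/w3.png");cv2.imwrite("pics/w3c.png",W[0:420,100:460])
cv2.imwrite("pics/w3c.png",cv2.resize(W[120:420,130:430],None,fx=2,fy=2,interpolation=2))
c=dict(np.load("w3.npz"))
for X in((45,75,205),(45,-75,205),(45,0,158),(-75,88,12),(41,75,75),(41,-75,75)):print("w",X,(proj(c,D(X))-[130,120])*2)
for X in((56,0,160),(88,0,80),(0,0,50)):print("wb",X,(proj(c,B(X))-[130,120])*2)
E
```

```text
b (56, 0, 160) [309.  82.]
b (88, 0, 80) [256. 199.]
b (69, 0, 99) [286. 172.]
b (50, 0, 30) [309. 272.]
b (50, 0, 0) [307. 313.]
b (0, 0, 0) [380. 315.]
b (63, 0, 90) [294. 186.]
s (45, 75, 205) [296. 304.]
s (45, -75, 205) [285. 236.]
s (45, 75, 158) [293. 372.]
s (45, -75, 158) [282. 298.]
s (45, 0, 158) [287. 333.]
s (45, 75, 12) [284. 571.]
s (45, -75, 12) [274. 482.]
w (45, 75, 205) [327.51709902 -61.54385758]
w (45, -75, 205) [324.04259927 332.47912555]
w (45, 0, 158) [322.74834432 120.69971663]
w (-75, 88, 12) [110.46059359 -88.56825325]
w (41, 75, 75) [312.15393083 -64.19650597]
w (41, -75, 75) [311.34349    214.49539534]
wb (56, 0, 160) [306.47383227 324.55189896]
wb (88, 0, 80) [410.33267808 193.79613917]
wb (0, 0, 50) [143.39737094 164.61617536]
```

View pics/w3c.png

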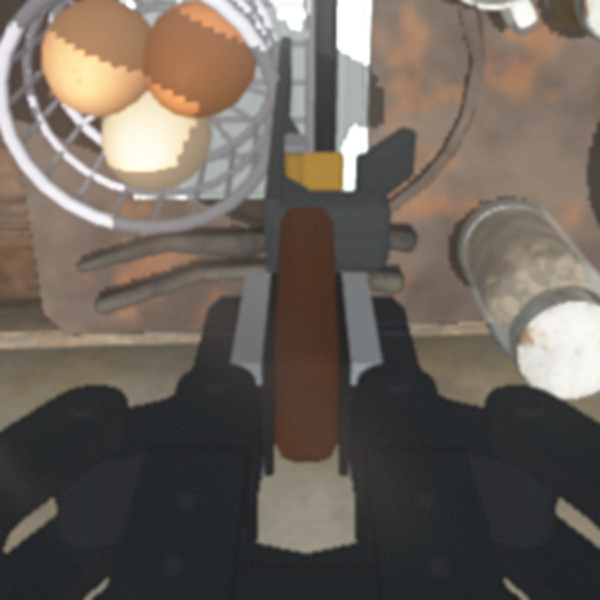

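In the wrist view the bar is at u≈325 against a model of 323.5, and the grip matches at 306. The side view suggests the hook sits a few mm short in x. I'll shift +2 mm in x, then descend and feel for the bar.

Emit:
servo_tool(commands="0 0 0 0 2 10 0; 0 0 0 0 0 25 0; 0 0 0 0 0 25 0; 0 0 0 0 0 14 0; 0 0 0 0 0 0 0")

```text
time_s: 7.3
eef_pos: [0.5153, -0.127, 0.2519]
eef_rot: [-0.001, 0.72, 0.694, -0.0]
wrist_force: [0.2, -0.1, -4.1]
opening: 0.134
grasp_force: 58.8
```

Emit:
servo_tool(commands="0 0 0 0 0 0 0; 0 0 0 0 0 3 0; 0 0 0 0 0 3 0; 0 0 0 0 0 3 0")

```text
time_s: 7.8
eef_pos: [0.516, -0.1275, 0.2443]
eef_rot: [0.0, 0.72, 0.694, 0.0]
wrist_force: [0.7, 0.9, -4.3]
opening: 0.127
grasp_force: 58.8
```

```bash
python3 - <<'E'
from h import *
o=get_obs();print(o["time_s"],o["eef_pos"],o["wrist_force"],o["torque"])
I=camera("side");cv2.imwrite("pics/s3c.png",cv2.resize(I[100:220,225:355],None,fx=5,fy=5,interpolation=2))
E
```

```text
7.8 [ 0.51598593 -0.1274799   0.24430895] [ 0.6707306   0.90365592 -4.29090429] [-0.06193657 -0.15133538 -0.0440088 ]
```

View pics/s3c.png

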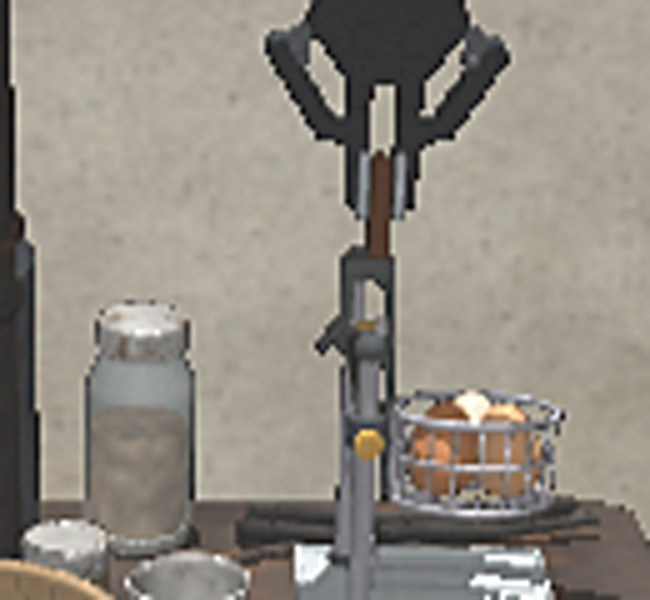

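The posts' mid-line (u≈363) lies in the hook's mouth, between the nose (about 350) and the strap (about 385). I'll continue down slowly.

Emit:
servo_tool(commands="0 0 0 0 0 2 0; 0 0 0 0 0 2 0; 0 0 0 0 0 2 0; 0 0 0 0 0 0 0")

```text
time_s: 8.35
eef_pos: [0.5158, -0.1274, 0.2381]
eef_rot: [-0.0, 0.72, 0.694, -0.0]
wrist_force: [-0.3, 0.6, -3.4]
opening: 0.132
grasp_force: 58.7
```

Emit:
servo_tool(commands="0 0 0 0 0 2 0; 0 0 0 0 0 2 0; 0 0 0 0 0 0 0")

```text
time_s: 8.72
eef_pos: [0.5158, -0.1274, 0.234]
eef_rot: [-0.0, 0.72, 0.694, -0.0]
wrist_force: [-0.9, 0.5, -2.9]
opening: 0.133
grasp_force: 58.8
```

Emit:
servo_tool(commands="0 0 0 0 0 2 0; 0 0 0 0 0 2 0; 0 0 0 0 0 0 0")

```text
time_s: 9.1
eef_pos: [0.5158, -0.1274, 0.23]
eef_rot: [-0.0, 0.72, 0.694, -0.0]
wrist_force: [-0.7, -0.3, -4.4]
opening: 0.134
grasp_force: 58.8
```

Emit:
servo_tool(commands="0 0 0 0 0 2 0; 0 0 0 0 0 1 0; 0 0 0 0 0 0 0")

```text
time_s: 9.48
eef_pos: [0.5159, -0.1274, 0.2271]
eef_rot: [-0.0, 0.72, 0.694, -0.0]
wrist_force: [0.6, 0.2, -2.7]
opening: 0.132
grasp_force: 58.8
```

Emit:
servo_tool(commands="0 0 0 0 0 2 0; 0 0 0 0 0 1 0; 0 0 0 0 0 0 0")

```text
time_s: 9.85
eef_pos: [0.5159, -0.1274, 0.2242]
eef_rot: [-0.0, 0.72, 0.694, -0.0]
wrist_force: [-0.5, -0.7, -3.3]
opening: 0.132
grasp_force: 58.8
```

Emit:
servo_tool(commands="0 0 0 0 0 2 0; 0 0 0 0 0 1 0; 0 0 0 0 0 0 0")

```text
time_s: 10.22
eef_pos: [0.5159, -0.1274, 0.2211]
eef_rot: [-0.0, 0.72, 0.694, -0.0]
wrist_force: [-0.3, 0.5, -4.1]
opening: 0.13
grasp_force: 58.8
```

Emit:
servo_tool(commands="0 0 0 0 0 2 0; 0 0 0 0 0 1 0; 0 0 0 0 0 0 0")

```text
time_s: 10.6
eef_pos: [0.5159, -0.1274, 0.2181]
eef_rot: [-0.0, 0.72, 0.694, -0.0]
wrist_force: [0.0, -0.6, -4.0]
opening: 0.132
grasp_force: 58.8
```

Emit:
servo_tool(commands="0 0 0 0 0 1.5 0; 0 0 0 0 0 1 0; 0 0 0 0 0 0 0")

```text
time_s: 10.98
eef_pos: [0.5159, -0.1274, 0.2156]
eef_rot: [-0.0, 0.72, 0.694, -0.0]
wrist_force: [-0.0, 0.2, -2.9]
opening: 0.134
grasp_force: 58.8
```

Emit:
servo_tool(commands="0 0 0 0 0 1.5 0; 0 0 0 0 0 1 0; 0 0 0 0 0 0 0")

```text
time_s: 11.35
eef_pos: [0.5162, -0.1276, 0.214]
eef_rot: [0.0, 0.72, 0.694, 0.0]
wrist_force: [-1.8, 1.6, 2.4]
opening: 0.131
grasp_force: 59.8
```

Emit:
servo_tool(commands="0 0 0 0 0 1.5 0; 0 0 0 0 0 1 0; 0 0 0 0 0 0 0")

```text
time_s: 11.72
eef_pos: [0.5161, -0.1273, 0.211]
eef_rot: [0.0, 0.72, 0.694, 0.0]
wrist_force: [-1.7, 1.7, 3.8]
opening: 0.133
grasp_force: 60.1
```

Contact at TCP z≈0.2145, with the latch resisting at about 7 N. I expect the snap near 0.192 and home near 0.189.

Emit:
servo_tool(commands="0 0 0 0 0 1.5 0; 0 0 0 0 0 1.5 0; 0 0 0 0 0 0 0")

```text
time_s: 12.1
eef_pos: [0.5155, -0.1275, 0.2077]
eef_rot: [-0.0, 0.72, 0.694, -0.0]
wrist_force: [-2.9, 1.6, 3.8]
opening: 0.129
grasp_force: 60.0
```

Emit:
servo_tool(commands="0 0 0 0 0 1.5 0; 0 0 0 0 0 1.5 0; 0 0 0 0 0 0 0")

```text
time_s: 12.48
eef_pos: [0.515, -0.1275, 0.2039]
eef_rot: [-0.001, 0.72, 0.694, -0.001]
wrist_force: [-4.9, -0.6, 2.4]
opening: 0.134
grasp_force: 59.7
```

Emit:
servo_tool(commands="0 0 0 0 0 1.5 0; 0 0 0 0 0 1.5 0; 0 0 0 0 0 0 0")

```text
time_s: 12.85
eef_pos: [0.5148, -0.1274, 0.2005]
eef_rot: [-0.001, 0.72, 0.694, -0.001]
wrist_force: [-5.4, -0.5, 0.4]
opening: 0.13
grasp_force: 59.3
```

Emit:
servo_tool(commands="0 0 0 0 -1 0 0; 0 0 0 0 0 1.5 0; 0 0 0 0 0 0 0")

```text
time_s: 13.22
eef_pos: [0.5146, -0.1273, 0.1998]
eef_rot: [-0.0, 0.72, 0.694, -0.0]
wrist_force: [-4.8, 0.1, -2.2]
opening: 0.135
grasp_force: 59.1
```

Emit:
servo_tool(commands="0 0 0 0 0 1.5 0; 0 0 0 0 0 1 0; 0 0 0 0 0 0 0")

```text
time_s: 13.6
eef_pos: [0.5146, -0.1273, 0.1975]
eef_rot: [-0.0, 0.72, 0.694, -0.0]
wrist_force: [-4.9, -0.2, -1.3]
opening: 0.132
grasp_force: 59.2
```

Emit:
servo_tool(commands="0 0 0 0 0 1 0; 0 0 0 0 0 1 0; 0 0 0 0 0 0 0")

```text
time_s: 13.98
eef_pos: [0.5146, -0.1272, 0.1953]
eef_rot: [-0.0, 0.72, 0.694, -0.0]
wrist_force: [-4.0, -0.0, -3.5]
opening: 0.132
grasp_force: 59.0
```

Emit:
servo_tool(commands="0 0 0 0 0 1 0; 0 0 0 0 0 1 0; 0 0 0 0 0 0 0")

```text
time_s: 14.35
eef_pos: [0.5159, -0.1274, 0.1938]
eef_rot: [0.001, 0.72, 0.694, 0.001]
wrist_force: [0.5, 0.0, -3.4]
opening: 0.13
grasp_force: 59.7
```

The lateral latch force vanished at 0.1938, so the latch has probably snapped. I'll keep going down until the crown touches the bar.

Emit:
servo_tool(commands="0 0 0 0 0 1 0; 0 0 0 0 0 0 0")

```text
time_s: 14.6
eef_pos: [0.5154, -0.1275, 0.1929]
eef_rot: [0.0, 0.72, 0.694, 0.0]
wrist_force: [-0.2, 0.2, -3.4]
opening: 0.134
grasp_force: 59.7
```

Emit:
servo_tool(commands="0 0 0 0 0 1 0; 0 0 0 0 0 0 0")

```text
time_s: 14.85
eef_pos: [0.515, -0.1274, 0.1917]
eef_rot: [0.0, 0.72, 0.694, 0.0]
wrist_force: [0.3, 0.1, -4.9]
opening: 0.132
grasp_force: 59.7
```

Emit:
servo_tool(commands="0 0 0 0 0 1 0; 0 0 0 0 0 0 0")

```text
time_s: 15.1
eef_pos: [0.5149, -0.1274, 0.1907]
eef_rot: [-0.0, 0.72, 0.694, -0.0]
wrist_force: [-0.5, 0.5, -3.8]
opening: 0.13
grasp_force: 59.7
```

Emit:
servo_tool(commands="0 0 0 0 0 0.7 0; 0 0 0 0 0 0 0")

```text
time_s: 15.35
eef_pos: [0.5149, -0.1274, 0.19]
eef_rot: [-0.0, 0.72, 0.694, -0.0]
wrist_force: [0.4, 0.6, -3.8]
opening: 0.135
grasp_force: 59.7
```

Emit:
servo_tool(commands="0 0 0 0 0 0.7 0; 0 0 0 0 0 0 0")

```text
time_s: 15.6
eef_pos: [0.515, -0.1274, 0.1895]
eef_rot: [0.0, 0.72, 0.694, 0.0]
wrist_force: [0.1, -0.3, -2.1]
opening: 0.13
grasp_force: 59.8
```

Emit:
servo_tool(commands="0 0 0 0 0 0.7 0; 0 0 0 0 0 0 0")

```text
time_s: 15.85
eef_pos: [0.5151, -0.1275, 0.1892]
eef_rot: [0.0, 0.72, 0.694, 0.0]
wrist_force: [-1.5, 0.4, 1.3]
opening: 0.131
grasp_force: 60.6
```

Force came up at 0.1892, so the hook is home. I'll open slowly and withdraw.

Emit:
servo_tool(commands="0 0 0 0 0 0 0.2; 0 0 0 0 0 0 0.3; 0 0 0 0 0 0 0.45; 0 0 0 0 0 0 0.5; 0 0 0 0 0 0 0.5")

```text
time_s: 16.48
eef_pos: [0.515, -0.1275, 0.1887]
eef_rot: [0.0, 0.72, 0.694, 0.0]
wrist_force: [0.5, 1.3, -0.4]
opening: 0.5
grasp_force: 0.0
```

Emit:
servo_tool(commands="0 0 0 0 0 -10 0.5; 0 0 0 0 0 -30 0.5; 0 0 0 0 0 -40 0.5; 0 0 0 0 0 -40 0.5; 0 0 0 0 0 0 0.5")

```text
time_s: 17.1
eef_pos: [0.5168, -0.1283, 0.3136]
eef_rot: [0.004, 0.72, 0.694, 0.001]
wrist_force: [0.2, 0.1, -0.6]
opening: 0.502
grasp_force: 0.0
```

```bash
python3 - <<'E'
from h import *
o=get_obs();print(o["time_s"],o["eef_pos"],o["wrist_force"])
I=camera("side");cv2.imwrite("pics/s4c.png",cv2.resize(I[100:220,225:355],None,fx=5,fy=5,interpolation=2))
E
```

```text
17.1 [ 0.51680667 -0.12829042  0.31358442] [ 0.19812355  0.06543619 -0.58869922]
```

View pics/s4c.png

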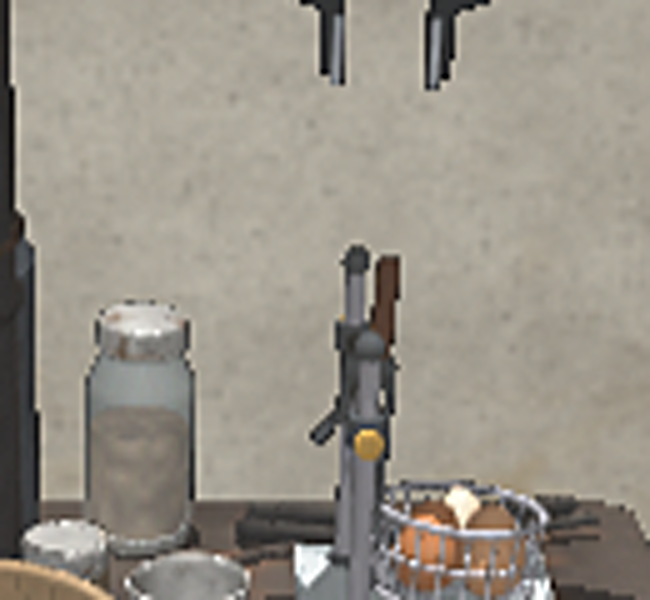

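The basket hangs from the bar with only a slight tilt (grip at 385,300) and the gripper is clear. I'll let it settle, then hand in.

Emit:
servo_tool(commands="0 0 0 0 0 0 0.5; 0 0 0 0 0 0 0.5; 0 0 0 0 0 0 0.5; 0 0 0 0 0 0 0.5; 0 0 0 0 0 0 0.5")

```text
time_s: 17.77
eef_pos: [0.5149, -0.1274, 0.3085]
eef_rot: [-0.0, 0.72, 0.694, -0.0]
wrist_force: [-0.7, 0.0, -0.6]
opening: 0.501
grasp_force: 0.0
```

Emit:
servo_tool(commands="0 0 0 0 0 0 0.5; 0 0 0 0 0 0 0.5; 0 0 0 0 0 0 0.5; 0 0 0 0 0 0 0.5; 0 0 0 0 0 0 0.5")

```text
time_s: 18.4
eef_pos: [0.5149, -0.1274, 0.3087]
eef_rot: [-0.0, 0.72, 0.694, 0.0]
wrist_force: [0.5, 0.5, 1.1]
opening: 0.498
grasp_force: 0.0
```

```bash
python3 -c "
from bench import *
print(hand_in())"
```

```text
the job is handed in; nothing more can be done
None
```

I handed the job in at 18.4 s with the basket hanging from the bar at a slight tilt and the gripper clear; the latch looks shut from the force drop as the bar passed it, but I did not see it directly and no verdict came back.

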